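Load a printing block into the sprung block holder

ROBOT

A 6-joint arm with a two-finger parallel gripper is mounted at the origin on the work surface. World frame = base frame: x ahead of the robot, y to its left, z up, the work surface at z = 0. Lengths are in mm, angles in rad, forces in N, time in s.
With the tool pointing down it reaches from about 325 to 900 mm from the base axis. Payload 6.1 kg.
Tool frame: the origin (TCP) lies midway between the tips of the shut fingers; the grasp point (between the pads) lies 19 mm behind it; z points along the fingers, y is the direction in which the jaws open and shut (so a half turn about z gives the same grasp; the last joint's range is limited). The gripper opens to 85 mm and grips with 20 to 120 N. Pads are 22 mm wide; open, the fingers measure 114 mm over their backs; the gripper's body (76 mm by 85 mm) begins 54 mm behind the grasp point. The pads swing forward as they close: fully open they stand 13 mm farther back than shut.
Start: joints at [-1.296, 0.22, 1.526, -0, 1.395, -0.126], TCP at [243.839, -575.463, 231.3] pointing down, gripper open.
Joint ranges: [-2.98, 2.98], [-0.91, 2.08], [0.09, 2.57], [-1.24, 4.39], [0.2, 2.65], [-2.68, 2.68]. Speed limits (rad/s): [2.57, 2.57, 3.01, 3.14, 3.14, 3.14].

INTERFACE

Orientations are given as a unit quaternion [x, y, z, w].
In Python, from rig import readout, cams, env gives the robot as it stands. The module is installed in compiled form; this text tells all that it offers.
- The arm moves only by the tool move_arm, never from a script. Its argument "targets" is one flat list of numbers, 7 for each row, row after row: the shift along the tool's x, y, z in cm, then the turn, a rotation vector about the tool's x, y, z in rad, then the opening, from 0 (shut) to 1 (fully open). In form: [dx, dy, dz, rx, ry, rz, gripper, dx, dy, dz, rx, ry, rz, gripper, ...]. A call has 1 to 20 rows; each row shifts and turns the commanded pose from where the row before left it, along the tool's axes as they then stand; what a row does not reach is not made up. A row lasts 1/8 s, in which the tool goes at most 62.5 mm and 10.7 degrees, less where a joint would pass 70% of its speed; a pose out of reach is approached as far as the arm can. A call is refused whole if a number of a shift passes 6.25 or a number of a turn 0.188, either way. A call with a gripper value outside its range is refused whole. The fingers move at their own pace and stop on an object; "squeeze" is the grip in N (left out, the last holds). Time passes only in rows, so rows that do not move let the fingers close. It gives the time, the measured TCP pose, the force and the opening at its end, in the units of the state.
- readout.state(): the state, without advancing time (a new reading comes with each control period).
- cams.grab_frame(name): name is "scene" or "top" or "wrist"; returns a dict with "pixels" (384x512x3 uint8, red, green, blue), "z_map" (384x512 float32, mm along the optical axis (not along the pixel's ray), 0 where there is no reading), "fx", "fy", "cx", "cy" (pixels), "R" (3x3) and "t" (3): a world point X has camera coordinates R X + t. Camera axes: x right, y down, z forward; pixel columns grow to the right and rows downward; lengths in mm; the calibration is good to about 2 mm. A picture is of the moment at which its call begins.
- env.job_done(): hands the job in, once; it reports no verdict.
Trained networks look in a picture, given as the dict that the camera call returned (one of the last four; its "shot" number tells which), for a name from the list of things; names that differ only in an ending like _2 or _b are one class to them, and where a whole thing is asked for, a point or a joint stands for the part that bears it (a point fixed in the world has none). Each returns a list of dicts, best first, with "score" (0 to 1); they miss things now and then, are a little off and sometimes report something else, mostly with a low value. They report only what shows in the picture. A call takes as long as a camera call. They do not tell look-alikes from the thing itself.
- cams.cut_out(picture, thing): "pixels" (384x512 bool, what is visible of it) and "rect" ([centre column, centre row, width, height] in pixels, round what is visible of it).
The state is a dict: "t": time; "qpos": joint angles; "joint_vel": joint speeds; "joint_efforts": joint torques, N m; "eef_pos": TCP position; "eef_rot": TCP orientation; "ft_force": force on the tool from outside, world axes, zero at the start; "torque": the same for the moment, N m; "opening": finger opening in mm.
Only numpy, scipy, OpenCV 4.12 (cv2) and the standard library are available. Lean on these libraries where they do the work, as an engineer would, in place of code of your own. Each camera call takes 0.05 s, during which the arm holds its last target. There are 200 camera calls.

TASK

Load the oblong wooden printing block (the one with the long rib handle) into the block holder: use the block to draw back the sprung curved arm, set it down flat behind the low steel lip, snug in the corner so that its long side touches the lip and its end bears on the rubber of the end stop (feel for it, since it has been set by hand), and let go so that the arm clamps it there. Work gently, since a hard push or knock dents the carved block, and leave everything else on the table where it is.

Things in the scene. Friction and masses are not known exactly. Their poses are not given: they have to be found in the camera images.
- block: Oblong wooden printing block, about 0.2 kg, handle up: base 50 (x) by 90 (y) by 20 (z) mm; on top a rib handle 14 (x) by 54 (y) mm, from 20 to 52 mm above the underside. Origin: centre of the underside, z up. Either way round is right. It dents if it meets the holder (slab, steel strip or arm) with more than 40 N: meet them at 10 mm/s or slower.
- holder: Block holder, screwed down: wooden slab 200 (x) by 210 (y) by 16 (z) mm; origin: centre of its underside, z up. On it is the fixed edge: a steel strip along y (the lip), 10 mm wide, 6 mm high, from y -65 to 70 mm, inner face at x -45 mm facing +x. The end stop closes the lip's +y end, the other end is open. The curved arm is on the +x side.
- lip (a point): Middle of the lip's inner face at the level of the slab's top (holder x -45, y 0, z 16 mm), axes as the holder's. A block that is home has its 90 mm side along the lip and its origin at x +25, z 0 mm from here, and at y 45 mm less than the end stop's face.
- stop: End stop. Origin: slab's top under its bracket (holder x -20, y 92, z 16 mm), axes as the holder's. A bracket with a thumbscrew 18 mm high holds a crossbar 50 (x) by 10 (y) by 6 (z) mm, rubber-faced towards -y. Set by hand and not reported: the face is 30 to 50 mm from this origin (holder y 42 to 62). The rubber gives 3 mm at some 5.5 N (1 N to start). Over 18 N would shift the bar.
- clamp (a joint): Swing of the curved steel arm, rad: 0 at rest, grows as it is drawn back from the lip, hard stop at 0.40. Strip 14 mm high, from 3 to 17 mm above the slab: a block held with its underside 8 to 10 mm over the slab clears the lip and still pushes the arm. 0.27 with a block home; a block just clear of the lip needs 0.28; the stop is some 12 mm of nose travel beyond home.
- pivot (a point): Upright pivot of the arm, at the slab's top (holder x 45, y -85, z 16 mm). A spring turns the arm towards the lip: about 3 N at the nose at rest, 5 N with the block home.
- nose (a point): Top centre of the arm's tip, an upright round nose of 6 mm radius, 17 mm above the slab, 103 mm from the pivot; moves with the arm. At rest at holder x -14, y 0 mm: the gap from nose to lip is then 25 mm, half the block's width.
- square_block: Another printing block, 55 by 55 by 20 mm with a turned knob up to 52 mm; not to be moved. Origin: centre of the underside.
- round_block: Another printing block, round, 64 mm across, 20 mm high, with a 20 mm peg handle up to 48 mm; not to be moved. Origin: centre of the underside.
- ink_bottle: Black ink bottle, 48 mm across, 85 mm tall, standing beyond the end stop side of the holder; not to be moved.
- teacup: White teacup, 76 mm across, 55 mm tall; not to be moved.
- seal_stone: Upright seal stone, 28 by 28 by 55 mm, between the robot and the holder; not to be moved.
- brush: Flat brush, 200 mm long, lying; not to be moved.
Things that resemble listed ones, but are neither listed nor needed, are in the scene too. What is shaped like the block but blue is not meant.

How it is judged (in metres and radians):
On the way:
1. the curved arm is drawn back (value of joint clamp above 0.2 rad), for 0.1 s.
At the end, for the whole second after the job is handed in: The oblong block lies at rest, flat on the slab (within 1.5 mm), handle up, its long side along the lip (within 1.5 mm and 0.03 rad) and its end bearing on the rubber of the end stop (over 0.1 N), with the arm sprung against it (arm at 0.242 to 0.302 rad), released (x of block in the frame of lip between 0.0235 and 0.0265 m and contact force between block and stop above 0.1 N and z of block in the frame of lip between -0.0015 and 0.0015 m and angle between block's own z axis and vertical below 0.04 rad and angle between the y axis of block and the y axis of holder, either way round below 0.03 rad and value of joint clamp between 0.242 and 0.302 rad and linear speed of block below 0.01 m/s); the robot touches nothing.
It fails at once if the block pushes the end stop with more than 18 N (contact force between block and stop above 18 N).
It fails at once if the block meets the holder or its arm with more than 40 N (contact force between block and holder above 40 N).
It fails at once if another thing on the table is moved by more than 15 mm (distance of any of square_block, round_block, ink_bottle, teacup, seal_stone, brush from where it was at the start of the episode above 0.015 m).
It also fails if it takes over 48 s, if anything falls off the work surface, if the arm or the gripper's body presses on something with over 40 N, if the wrist force passes 120 N, or if a joint passes its speed limit or range.

## Working session

There is one attempt and no reset: what is moved stays moved. The work goes in short steps, Python scripts to look and compute and a tool call to move; the robot and the scene stay as the last step left them, time stands still between calls to the robot, and variables do not carry over. Pictures are saved under pics/ and viewed, about 8 in all and at most 12, crops included, and the job is handed in when it is done.

Besides the shell and the picture viewer there is one more tool, called as name(argument=value, ...), one argument or row to a line, values as JSON. move_arm: Moves the arm, as the interface text tells. Its arguments: {"type":"object","properties":{"targets":{"type":"array"},"squeeze":{"type":"number"}},"required":["targets"]}

```bash
mkdir -p pics
cat > h.py <<'E'
import numpy as np, cv2
from rig import readout, cams, env
def save(d,n,crop=None,s=1):
    im=d["pixels"][:,:,::-1]
    if crop: im=im[crop[1]:crop[3],crop[0]:crop[2]]
    cv2.imwrite("pics/"+n,cv2.resize(im,None,fx=s,fy=s,interpolation=cv2.INTER_CUBIC))
def pts(d,mask=None):
    z=d["z_map"]; m=z>0
    if mask is not None: m&=mask
    v,u=np.nonzero(m); zz=z[v,u]
    c=np.c_[(u-d["cx"])/d["fx"]*zz,(v-d["cy"])/d["fy"]*zz,zz]
    return (c-d["t"])@d["R"],u,v
E
python3 - <<'E'
from h import *
print(readout.state())
a=cams.grab_frame("scene");b=cams.grab_frame("top")
im=np.hstack([a["pixels"],b["pixels"]])[:,:,::-1]
cv2.imwrite("pics/a.png",cv2.resize(np.vstack([a["pixels"],b["pixels"]])[:,:,::-1],(400,600)))
save(b,"top.png",s=1.5)
save(a,"scene.png",s=1.5)
for n,d in(("scene",a),("top",b)):
  print(n,d["fx"],d["R"].round(3).tolist(),np.round(d["t"]))
  for t in ("block","holder","stop","clamp","square_block","round_block","ink_bottle","teacup","seal_stone","brush"):
    for r in cams.cut_out(d,t)[:3]:
      p,_,_=pts(d,r["pixels"]); print(t,round(r["score"],2),np.round(r["rect"]),np.median(p,0).round(),p[:,2].max().round() if len(p) else '')
E
```

```text
{'t': 0.0, 'qpos': array([-1.29606117e+00,  2.21236352e-01,  1.52761249e+00,  3.30003912e-05,
        1.39468962e+00, -1.26090820e-01]), 'joint_vel': array([ 1.02916723e-04,  1.32510369e-03, -2.21943650e-04, -1.12313828e-03,
        5.55055944e-04,  3.49696324e-05]), 'joint_efforts': array([ 2.50554185e-04, -4.96897531e+01, -3.89393628e+01, -1.23681571e-04,
        1.13283927e-02, -1.67632879e-05]), 'eef_pos': array([ 243.70928453, -574.87360167,  230.19217219]), 'eef_rot': array([ 9.79984561e-01,  1.99071125e-01, -5.60444914e-05, -9.71424788e-04]), 'ft_force': array([-0.69068258,  0.57529108,  0.50676347]), 'torque': array([-0.06653421,  0.01495235,  0.01018254]), 'opening': 85.38849294689543}
scene 395.4675687535013 [[-0.658, 0.753, -0.015], [0.477, 0.402, -0.782], [-0.583, -0.522, -0.623]] [ 390. -213. 1281.]
block 0.89 [141. 152.  20.  31.] [ 616. -406.   21.] 55.0
block 0.83 [240. 128.  32.  26.] [ 344. -286.   21.] 55.0
block 0.7 [198. 140.  23.  31.] [ 482. -317.   21.] 55.0
holder 0.93 [293. 222. 121.  88.] [556.  85.  17.] 37.0
stop 0.64 [328. 220.  32.  20.] [515. 158.  23.
[... 536 characters left out ...]
0
top 480.74721017424525 [[0.004, -1.0, -0.018], [-0.99, -0.002, -0.14], [0.14, 0.018, -0.99]] [ -46.  554. 1202.]
block 0.93 [362. 274.  40.  24.] [ 335. -293.   20.] 56.0
holder 0.87 [218. 195.  88.  82.] [536.  73.  16.] 38.0
stop 0.61 [186. 204.  26.  18.] [510. 154.  22.] 38.0
clamp 0.55 [233. 182.  36.  36.] [593.  52.  31.] 37.0
square_block 0.68 [320. 177.  23.  24.] [ 582. -199.   20.] 54.0
round_block 0.84 [299. 227.  24.  23.] [ 455. -144.   19.] 51.0
ink_bottle 0.89 [152. 210.  26.  19.] [491. 230.  58.] 88.0
teacup 0.92 [201. 132.  27.  27.] [709. 121.  17.] 62.0
seal_stone 0.49 [221. 250.  10.  14.] [390.  67.  54.] 61.0
brush 0.92 [355. 139.  29.  75.] [ 671. -297.   17.] 26.0
```

```bash
ls pics
```

```text
a.png
scene.png
top.png
```

View pics/top.png

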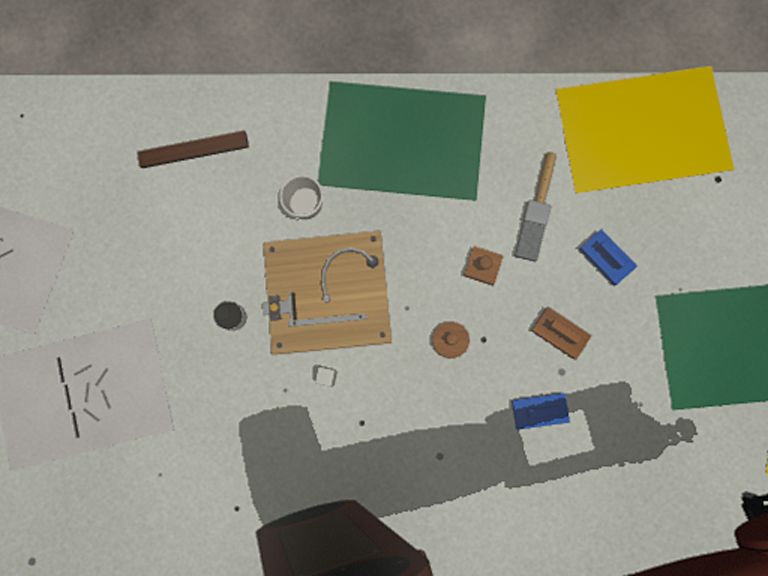

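View pics/scene.png

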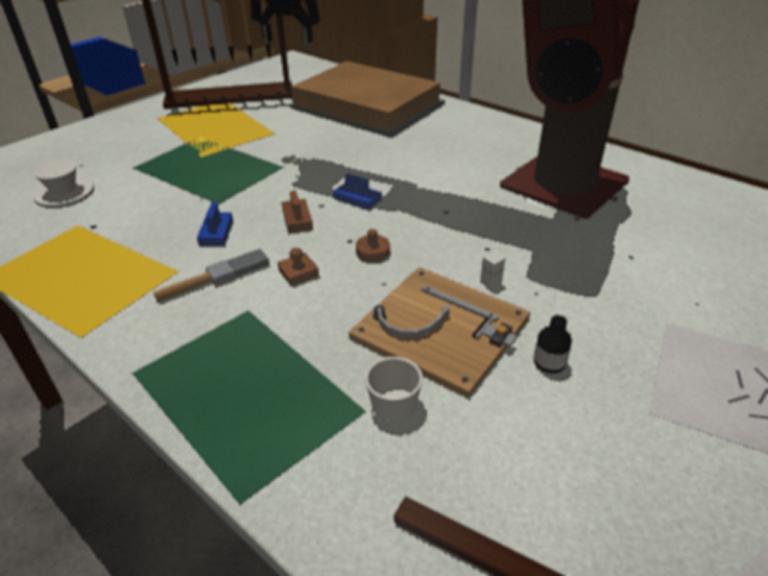

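The candidates in the top view (384-row pixels) are the wood oblong block at (374,221), a blue one at (405,171) and a blue one at (360,274). Only the first is wooden with a rib, so that is the one meant. Next I'll measure it and the holder in both views.

```bash
cat >> h.py <<'E'
def rect(p):
    (c,s,a)=cv2.minAreaRect(p[:,:2].astype(np.float32)); b=cv2.boxPoints((c,s,a))
    e=b[1]-b[0]; f=b[2]-b[1]
    l=e if np.hypot(*e)>np.hypot(*f) else f
    return np.round(c,1),np.round(s,1),round(float(np.arctan2(l[1],l[0])%np.pi),3)
E
python3 - <<'E'
from h import *
for n in("scene","top"):
  d=cams.grab_frame(n); p,u,v=pts(d)
  rgb=d["pixels"][v,u].astype(int); wood=(rgb[:,0]>rgb[:,2]+25)
  near=(np.hypot(p[:,0]-472,p[:,1]+322)<75)&wood
  for lo,hi in((12,28),(44,60)):
    q=p[near&(p[:,2]>lo)&(p[:,2]<hi)]; print(n,lo,len(q),np.median(q[:,2]).round(1),rect(q))
  r=[x for x in cams.cut_out(d,"holder")][0]
  q,_,_=pts(d,r["pixels"]); q=q[(q[:,2]>11)&(q[:,2]<21)]; print("holder",len(q),np.median(q[:,2]),rect(q))
  h=np.array([536,73])
  m=(np.hypot(p[:,0]-536,p[:,1]-73)<150)&(p[:,2]>27)&(p[:,2]<45)
  # table height
  t=p[(np.hypot(p[:,0]-450,p[:,1]+50)<40)]; print("table",np.median(t[:,2]))
  rr=[x for x in cams.cut_out(d,"stop")][0]; q,_,_=pts(d,rr["pixels"]); print("stop", rect(q[q[:,2]>19]))
E
```

```text
scene 12 220 20.8 (array([ 469.8, -335.1]), array([91.5, 49.6]), 0.977)
scene 44 55 52.0 (array([ 470.6, -334.7]), array([55.8, 13.5]), 0.982)
holder 4589 16.82309349819068 (array([539.6,  77.1]), array([202.6, 215.6]), 1.668)
table 1.3343251027683718
stop (array([509.9, 155. ]), array([48.8, 54.7]), 1.709)
top 12 497 18.9 (array([ 467.9, -335.3]), array([89.5, 50.9]), 0.976)
top 44 122 51.2 (array([ 467.8, -334.8]), array([52.7, 14.9]), 0.976)
holder 5110 15.398782590884965 (array([538.5,  75.7]), array([200.2, 215. ]), 1.675)
table -0.16333960119059032
stop (array([511.4, 154.9]), array([45.4, 55.7]), 1.628)
```

move_arm(
  targets=[3.76,-1.66,0.6,0,0,0,0.5,3.76,-1.66,0.6,0,0,0,0.5,3.76,-1.66,0.6,0,0,0,0.5,3.76,-1.66,0.6,0,0,0,0.5,3.76,-1.66,0.6,0,0,0,0.5,3.76,-1.66,0.6,0,0,0,0.5,3.76,-1.66,0.6,0,0,0,0.5,3.76,-1.66,0.6,0,0,0,0.5,0,0,0,0,0,-0.144,0.5,0,0,0,0,0,-0.144,0.5,0,0,0,0,0,-0.144,0.5,0,0,0,0,0,-0.144,0.5,0,0,0,0,0,0,0.5,0,0,0,0,0,0,0.5],
)

```text
t: 3.15
eef_pos: [469.0, -335.9, 183.3]
eef_rot: [0.884, 0.468, 0.0, 0.0]
ft_force: [-0.1, 1.2, 0.2]
opening: 42.8
```

```bash
cat >> h.py <<'E'
def yaw(q=None):
    from scipy.spatial.transform import Rotation as Ro
    M=Ro.from_quat(readout.state()["eef_rot"] if q is None else q).as_matrix()
    return np.arctan2(M[1,0],M[0,0]),M
def todxy(tx,ty):
    s=readout.state(); y,M=yaw(); d=np.array([tx,ty])-s["eef_pos"][:2]
    c,si=np.cos(y),np.sin(y)
    return "tool dx,dy mm",(d@[c,si]).round(2),(d@[si,-c]).round(2)
E
python3 - <<'E'
from h import *
s=readout.state(); y,M=yaw(); print(s["t"],s["eef_pos"],y,M[:,2].round(4))
d=cams.grab_frame("wrist"); save(d,"w1.png",s=1.2)
p,u,v=pts(d); rgb=d["pixels"][v,u].astype(int); wood=(rgb[:,0]>rgb[:,2]+25)
near=(np.hypot(p[:,0]-469,p[:,1]+335)<75)&wood
for lo,hi in((12,28),(44,60)):
    q=p[near&(p[:,2]>lo)&(p[:,2]<hi)]; print(lo,len(q),np.median(q[:,2]).round(1),rect(q))
print(todxy(469,-335))
E
```

```text
3.15 [ 468.98991422 -335.86537204  183.33496644] 0.9739992224794729 [ 1.e-04 -1.e-04 -1.e+00]
12 2831 19.3 (array([ 467.9, -336.6]), array([89.3, 50. ]), 0.975)
44 735 51.1 (array([ 468.1, -336.6]), array([53. , 13.3]), 0.981)
('tool dx,dy mm', np.float64(0.72), np.float64(-0.49))
```

View pics/w1.png

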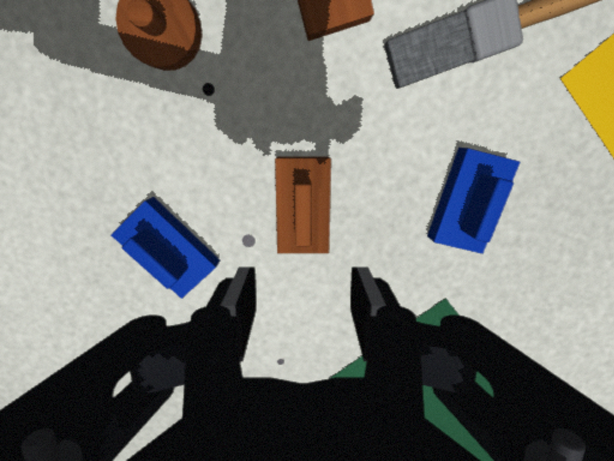

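The wrist view shows the wooden block with its rib at (302,205), between the two blue look-alikes at (165,245) and (475,198). Its pose agrees with both other views to 2 mm, so I'll descend and grip.

move_arm(
  targets=[-0.05,-0.03,4,0,0,0,0.5,0,0,4,0,0,0,0.5,0,0,4,0,0,0,0.5,0,0,2,0,0,0,0.5,0,0,1,0,0,0,0.5,0,0,0.8,0,0,0,0.5,0,0,0,0,0,0,0.5,0,0,0,0,0,0,0,0,0,0,0,0,0,0,0,0,0,0,0,0,0,0,0,0,0,0,0,0,0,0,0,0,0,0,0],
  squeeze=50,
)

```text
t: 4.7
eef_pos: [469.1, -336.7, 26.4]
eef_rot: [0.883, 0.469, 0.0, 0.001]
ft_force: [-0.2, -0.3, 6.0]
opening: 12.9
```

move_arm(
  targets=[0,0,-1,0,0,0,0,0,0,-3,0,0,0,0,0,0,-4,0,0,0,0,0,0,-4,0,0,0,0,0,0,-3,0,0,0,0,2,-1.1,0,0,0,0,0,3.6,-2.1,0,0,0,0,0,3.6,-2.1,0,0,0,0,0,3.6,-2.1,0,0,0,0,0,3.6,-2.1,0,0,0,0,0,3.6,-2.1,0,0,0,0,0,3.6,-2.1,0,0,0,0,0,2.2,-1.2,0,0,0,0,0,0,0,0,0,0,-0.14,0,0,0,0,0,0,-0.14,0,0,0,0,0,0,-0.14,0,0,0,0,0,0,-0.14,0,0,0,0,0,0,-0.138,0,0,0,0,0,0,0,0,0,0,0,0,0,0,0],
)

```text
t: 7.2
eef_pos: [488.4, -38.1, 174.2]
eef_rot: [0.67, 0.742, -0.0, -0.001]
ft_force: [0.3, 0.5, -1.9]
opening: 13.0
```

Run:
```python
from h import *
s=readout.state(); y,M=yaw(); print(s["t"],s["eef_pos"],y,M[:,2].round(4),s["ft_force"],s["opening"])
d=cams.grab_frame("wrist"); save(d,"w2.png",s=1.5)
p,u,v=pts(d); rgb=d["pixels"][v,u].astype(int)
np.savez("w2.npz",p=p,u=u,v=v,rgb=rgb)
r=cams.cut_out(d,"holder")[0]
q,_,_=pts(d,r["pixels"]); q=q[(q[:,2]>11)&(q[:,2]<21)]; print("holder",len(q),np.median(q[:,2]),rect(q))
b=p[(p[:,2]>90)&(p[:,2]<250)&(np.hypot(p[:,0]-s["eef_pos"][0],p[:,1]-s["eef_pos"][1])<80)&(rgb[:,0]>rgb[:,2]+25)]
print("held",len(b),b.min(0),b.max(0))
```

```text
7.2 [488.43244934 -38.14607068 174.21243434] 1.672633589408946 [-1.9e-03  7.0e-04 -1.0e+00] [ 0.30588161  0.51888427 -1.89229768] 13.015472053007644
holder 29850 15.225271601558514 (array([540.6,  49.4]), array([200.3, 165.9]), 0.1)
held 9364 [459.21487347 -84.07924061 148.16733227] [513.01129087   8.1619449  220.99779262]
```

View pics/w2.png

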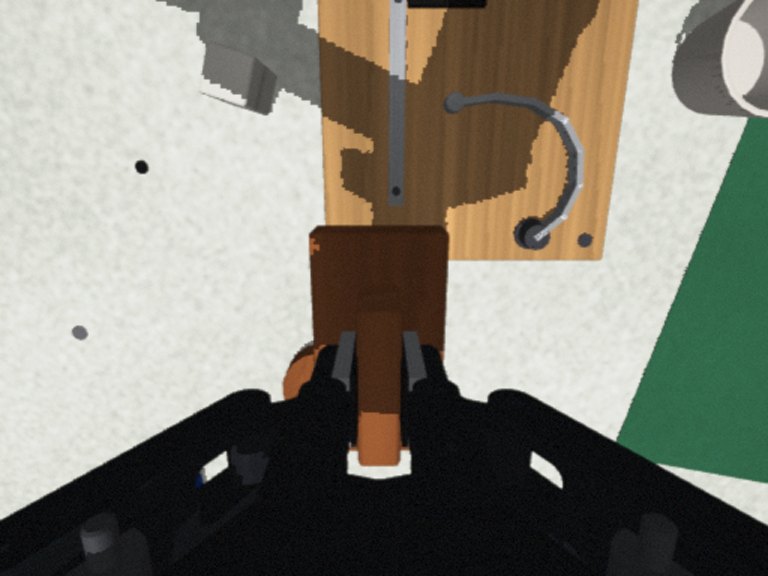

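Run:
```python
from h import *
f=np.load("w2.npz"); p,u,v,rgb=f["p"],f["u"],f["v"],f["rgb"]
s=readout.state(); e=s["eef_pos"]; th=0.102; R=np.array([[np.cos(th),-np.sin(th)],[np.sin(th),np.cos(th)]])
c0=np.array([538.8,76.3]); L=(p[:,:2]-c0)@R
b=(np.abs(p[:,2]-168)<4)&(np.hypot(*(p[:,:2]-e[:2]).T)<75)&(rgb[:,0]>rgb[:,2]+15)
print("base top",b.sum(),np.median(p[b,2]))
Lb=L[b]
# sides of the held block's base by y-slices
front=Lb[:,1].max()
for a in (5,15,25,35):
    q=Lb[(Lb[:,1]<front-a+3)&(Lb[:,1]>front-a-3),0]; print("slice",a,q.min().round(1),q.max().round(1),((q.min()+q.max())/2).round(1))
for x0 in np.arange(Lb[:,0].min()+5,Lb[:,0].max()-3,10):
    q=Lb[np.abs(Lb[:,0]-x0)<3,1]; print("front y at x",x0.round(1),q.max().round(1))
print("tcp local",(e[:2]-c0)@R)
# slab left/right edges, front edge
sl=(np.abs(p[:,2]-15.2)<4)&(np.abs(L[:,0])<115)&(np.abs(L[:,1])<115)
for y0 in (-60,-30,0): 
    q=L[sl&(np.abs(L[:,1]-y0)<4),0]; print("slab x",y0,np.percentile(q,[0.5,99.5]).round(1))
for x0 in (30,60,80):
    q=L[sl&(np.abs(L[:,0]-x0)<4),1]; print("slab y min",x0,q.min().round(1))
lip=(p[:,2]>18.5)&(p[:,2]<25)&(np.abs(L[:,0]+50)<15)
for y0 in (-50,-30,-10,10,30):
    q=L[lip&(np.abs(L[:,1]-y0)<5)]; print("lip",y0,len(q),np.percentile(q[:,0],[2,98]).round(1) if len(q) else '')
ns=(p[:,2]>28)&(p[:,2]<38)&(np.abs(L[:,0]+14)<14)&(np.abs(L[:,1])<8); print("nose",L[ns][:,0].min(),np.median(L[ns],0),np.median(p[ns,2]))
st=(L[:,0]>-40)&(L[:,0]<10)&(L[:,1]>30)&(L[:,1]<75)&(p[:,2]>19)&(p[:,2]<45)
print("stop front",[ (x0,L[st&(np.abs(L[:,0]-x0)<4),1].min().round(1)) for x0 in (-30,-10,0) if (st&(np.abs(L[:,0]-x0)<4)).any()])
```

```text
base top 5606 167.14023890078587
slice 5 -87.0 -36.9 -61.9
slice 15 -86.7 -36.9 -61.8
slice 25 -86.7 -37.1 -61.9
slice 35 -87.0 -37.2 -62.1
front y at x -82.0 -64.5
front y at x -72.0 -64.6
front y at x -62.0 -64.6
front y at x -52.0 -64.6
front y at x -42.0 -64.5
tcp local [ -61.32387942 -109.11547747]
slab x -60 [-100.    97.6]
slab x -30 [-100.    97.4]
slab x 0 [-100.1   97.1]
slab y min 30 -109.7
slab y min 60 -109.7
slab y min 80 -109.7
lip -50 109 [-55.7 -46.6]
lip -30 116 [-55.8 -46. ]
lip -10 112 [-55.  -46.2]
lip 10 111 [-55.2 -46.5]
lip 30 130 [-55.3 -45.9]
nose -20.717429050271527 [-12.90453527  -3.8088711 ] 31.950564908665577
stop front [(-30, np.float64(51.0)), (-10, np.float64(50.9)), (0, np.float64(51.1))]
```

move_arm(
  targets=[2,0.04,0,0,0,0,0,3,0.05,0,0,0,0,0,3,0.05,0,0,0,0,0,1.96,0.05,1,0,0,0,0,0,0,3,0,0,0,0,0,0,3,0,0,0,0,0,0,2,0,0,0,0,0,0,1.3,0,0,0,0,0,0,0.6,0,0,0,0,0,0,0.3,0,0,0,0,0,0,0,0,0,0,0,0,0,0,0,0,0,0],
)

```text
t: 8.8
eef_pos: [481.5, 60.4, 63.9]
eef_rot: [0.669, 0.743, 0.0, 0.0]
ft_force: [0.2, -0.4, -3.1]
opening: 13.0
```

```bash
cat >> h.py <<'E'
def L():
    s=readout.state(); th=0.102; R=np.array([[np.cos(th),-np.sin(th)],[np.sin(th),np.cos(th)]])
    y,M=yaw()
    print("t",round(s["t"],2),"L",((s["eef_pos"][:2]-[538.8,76.3])@R).round(2),"z",s["eef_pos"][2].round(2),"yaw-th-90",round(y-np.pi/2-th,4),"F_L",(s["ft_force"][:2]@R).round(1),s["ft_force"][2].round(1),"tilt",M[:2,2].round(4))
E
python3 -c "
from h import *
L()"
```

```text
t 8.8 L [-58.66 -10.02] z 63.95 yaw-th-90 0.0019 F_L [ 0.2 -0.4] -3.1 tilt [ 0.0012 -0.    ]
```

move_arm(
  targets=[0,0,0.125,0,0,0,0,0,0,0.125,0,0,0,0,0,0,0.125,0,0,0,0,0,0,0.125,0,0,0,0,0,0,0.125,0,0,0,0,0,0,0.125,0,0,0,0,0,0,0.125,0,0,0,0,0,0,0.125,0,0,0,0,0,0,0.125,0,0,0,0,0,0,0.125,0,0,0,0,0,0.12,0,0,0,0,0,0,0.12,0,0,0,0,0,0,0.12,0,0,0,0,0,0,0.12,0,0,0,0,0,0,0.12,0,0,0,0,0,0,0.12,0,0,0,0,0,0,0.12,0,0,0,0,0,0,0.12,0,0,0,0,0],
)

```text
t: 11.05
eef_pos: [490.6, 61.4, 50.8]
eef_rot: [0.669, 0.743, 0.0, -0.0]
ft_force: [-0.7, 0.1, -2.9]
opening: 13.4
```

```bash
python3 -c "
from h import *
L()"
```

```text
t 11.05 L [-49.51  -9.92] z 50.79 yaw-th-90 0.002 F_L [-0.7  0.2] -2.9 tilt [0. 0.]
```

move_arm(
  targets=[0,0.12,0,0,0,0,0,0,0.12,0,0,0,0,0,0,0.12,0,0,0,0,0,0,0.12,0,0,0,0,0,0,0.12,0,0,0,0,0,0,0.12,0,0,0,0,0,0,0.12,0,0,0,0,0,0,0.12,0,0,0,0,0,0,0.12,0,0,0,0,0,0,0.12,0,0,0,0,0,0,0.12,0,0,0,0,0,0,0.12,0,0,0,0,0,0,0.12,0,0,0,0,0,0,0.12,0,0,0,0,0],
)

```text
t: 12.8
eef_pos: [504.5, 64.0, 49.3]
eef_rot: [0.669, 0.743, -0.002, -0.003]
ft_force: [-7.1, 2.3, -2.2]
opening: 13.0
```

```bash
python3 -c "
from h import *
L()"
```

```text
t 12.8 L [-35.4   -8.79] z 49.33 yaw-th-90 0.0023 F_L [-6.9  3.1] -2.2 tilt [-0.0059  0.0012]
```

move_arm(
  targets=[0,0,-0.12,0,0,0,0,0,0,-0.12,0,0,0,0,0,0,0,0,0,0,0],
)

```text
t: 13.18
eef_pos: [505.0, 63.5, 51.9]
eef_rot: [0.669, 0.743, -0.001, -0.002]
ft_force: [-4.9, 1.7, -3.3]
opening: 13.1
```

```bash
python3 -c "
from h import *
L()"
```

```text
t 13.18 L [-34.92  -9.32] z 51.87 yaw-th-90 0.0022 F_L [-4.7  2.2] -3.3 tilt [-0.0047  0.0005]
```

move_arm(
  targets=[0,0.12,-0.01,0,0,0,0,0,0.12,-0.01,0,0,0,0,0,0.12,-0.01,0,0,0,0,0,0.12,-0.01,0,0,0,0,0,0.12,-0.01,0,0,0,0,0,0.12,-0.01,0,0,0,0,0,0.12,-0.01,0,0,0,0,0,0.12,-0.01,0,0,0,0,0,0.12,-0.01,0,0,0,0,0,0.12,-0.01,0,0,0,0,0,0.12,-0.01,0,0,0,0,0,0.12,-0.01,0,0,0,0,0,0,0,0,0,0,0],
)

```text
t: 14.8
eef_pos: [519.1, 65.4, 53.1]
eef_rot: [0.669, 0.743, -0.001, -0.002]
ft_force: [-6.6, 3.4, -2.6]
opening: 13.1
```

Run:
```python
from h import *
L()
d=cams.grab_frame("wrist"); save(d,"w3.png",s=1.5); p,u,v=pts(d); rgb=d["pixels"][v,u].astype(int)
th=0.102; R=np.array([[np.cos(th),-np.sin(th)],[np.sin(th),np.cos(th)]]); l=(p[:,:2]-[538.8,76.3])@R
lip=(p[:,2]>18)&(p[:,2]<25.5)&(np.abs(l[:,0]+50)<15)
for y0 in (38,44,50,56): 
    q=l[lip&(np.abs(l[:,1]-y0)<3)]; print("lip",y0,len(q),np.percentile(q[:,0],[2,98]).round(1) if len(q) else '')
b=(np.abs(p[:,2]-45)<5)&(l[:,1]>0)&(l[:,1]<50)&(np.abs(l[:,0]+20)<40)&(rgb[:,0]>rgb[:,2]+15)
for y0 in (15,22,29): 
    q=l[b&(np.abs(l[:,1]-y0)<3)]; print("blk",y0,len(q),np.percentile(q[:,0],[1,99]).round(1) if len(q) else '')
print("front",[(x0,l[b&(np.abs(l[:,0]-x0)<3),1].max().round(1)) for x0 in(-35,-20,-5)], np.median(p[b,2]))
for lo in (19,24,30): 
    st=(np.abs(l[:,0]+20)<15)&(l[:,1]>42)&(l[:,1]<75)&(p[:,2]>lo)&(p[:,2]<lo+5); print("stop",lo,st.sum(),np.percentile(l[st,1],[2,50]).round(1) if st.any() else'')
```

```text
t 14.8 L [-20.72  -8.84] z 53.07 yaw-th-90 0.0025 F_L [-6.2  4. ] -2.6 tilt [-0.0054  0.0011]
lip 38 175 [-55.6 -45.7]
lip 44 169 [-55.4 -45.8]
lip 50 230 [-55.6 -35.9]
lip 56 381 [-55.4 -35.1]
blk 15 759 [-45.7   3.4]
blk 22 1001 [-45.6   3.1]
blk 29 1028 [-45.4   3.1]
front [(-35, np.float64(35.3)), (-20, np.float64(35.4)), (-5, np.float64(35.5))] 46.07022895984033
stop 19 1788 [51.5 61.2]
stop 24 0 
stop 30 0
```

View pics/w3.png

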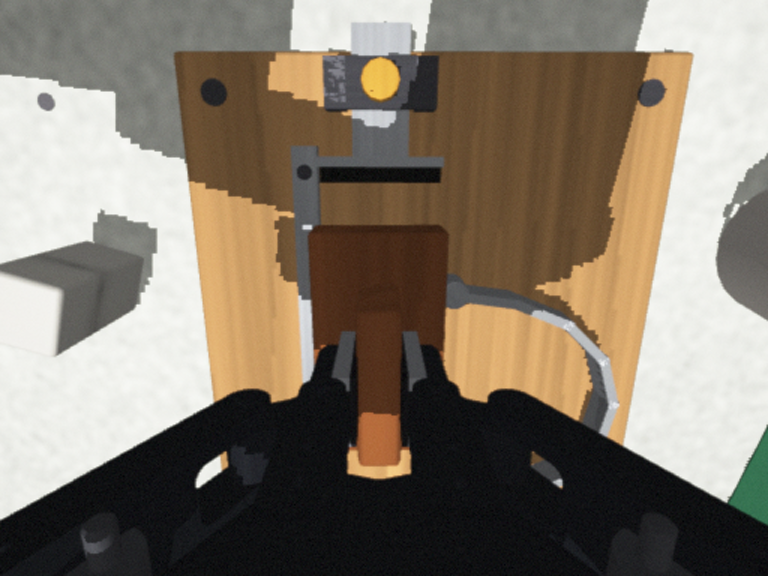

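move_arm(
  targets=[0,0.1,0,0,0,0,0,0,0.1,0,0,0,0,0,0,0,0.1,0,0,0,0,0,0,0.1,0,0,0,0,0,0,0.1,0,0,0,0,0,0,0.1,0,0,0,0,0,0,0.1,0,0,0,0,0,0,0.1,0,0,0,0,0,0,0,0,0,0,0],
)

```text
t: 15.98
eef_pos: [522.3, 64.9, 48.0]
eef_rot: [0.669, 0.743, -0.001, -0.001]
ft_force: [-6.3, 0.3, -0.6]
opening: 13.2
```

Run:
```python
from h import *
L()
d=cams.grab_frame("wrist"); p,u,v=pts(d); rgb=d["pixels"][v,u].astype(int)
th=0.102; R=np.array([[np.cos(th),-np.sin(th)],[np.sin(th),np.cos(th)]]); l=(p[:,:2]-[538.8,76.3])@R
b=(np.abs(p[:,2]-40)<6)&(l[:,1]>0)&(l[:,1]<50)&(np.abs(l[:,0]+20)<40)&(rgb[:,0]>rgb[:,2]+15)
for y0 in (15,22,29): 
    q=l[b&(np.abs(l[:,1]-y0)<3)]; print("blk",y0,len(q),np.percentile(q[:,0],[1,99]).round(1) if len(q) else '')
```

```text
t 15.97 L [-17.53  -9.64] z 47.97 yaw-th-90 0.0023 F_L [-6.2  0.9] -0.6 tilt [-0.0026  0.    ]
blk 15 830 [-42.5   6.4]
blk 22 990 [-42.2   6.4]
blk 29 1023 [-42.3   6.2]
```

move_arm(
  targets=[0,0,0.1,0,0,0,0,0,0,0.1,0,0,0,0,0,0,0.1,0,0,0,0,0,0,0.1,0,0,0,0,0,0,0.1,0,0,0,0,0,0,0.05,0,0,0,0,0,0,0.05,0,0,0,0,0,0,0,0,0,0,0],
)

```text
t: 17.02
eef_pos: [522.7, 64.8, 42.5]
eef_rot: [0.669, 0.743, -0.001, -0.001]
ft_force: [-6.0, 0.3, 3.3]
opening: 13.2
```

```bash
python3 -c "
from h import *
L()"
```

```text
t 17.02 L [-17.15  -9.79] z 42.48 yaw-th-90 0.0023 F_L [-6.   0.9] 3.3 tilt [-0.0019 -0.0002]
```

move_arm(
  targets=[0.1,0,-0.04,0,0,0,0,0.12,0,0,0,0,0,0,0.12,0,0,0,0,0,0,0.12,0,0,0,0,0,0,0.12,0,0,0,0,0,0,0.12,0,0,0,0,0,0,0.12,0,0,0,0,0,0,0.12,0,0,0,0,0,0,0.12,0,0,0,0,0,0,0.12,0,0,0,0,0,0,0.12,0,0,0,0,0,0,0.12,0,0,0,0,0,0,0,0,0,0,0,0,0],
)

```text
t: 18.65
eef_pos: [521.5, 78.3, 42.5]
eef_rot: [0.669, 0.743, -0.001, -0.0]
ft_force: [-4.0, -3.0, -1.0]
opening: 13.2
```

```bash
python3 -c "
from h import *
L()"
```

```text
t 18.65 L [-17.06   3.71] z 42.5 yaw-th-90 0.002 F_L [-4.3 -2.5] -1.0 tilt [-0.0014 -0.0012]
```

move_arm(
  targets=[0,-0.08,0,0,0,0,0,0,-0.08,0,0,0,0,0,0,-0.08,0,0,0,0,0,0,-0.06,0,0,0,0,0,0,0,0,0,0,0,0],
)

```text
t: 19.27
eef_pos: [518.8, 78.7, 42.7]
eef_rot: [0.669, 0.743, -0.0, -0.0]
ft_force: [-4.1, -2.8, -3.3]
opening: 13.1
```

```bash
python3 -c "
from h import *
L()"
```

```text
t 19.27 L [-19.64   4.38] z 42.68 yaw-th-90 0.002 F_L [-4.4 -2.3] -3.3 tilt [-0.0004  0.    ]
```

move_arm(
  targets=[0,-0.05,0.03,0,0,0,0,0,-0.05,0,0,0,0,0,0,-0.05,0,0,0,0,0,0,0,0,0,0,0,0],
)

```text
t: 19.77
eef_pos: [518.0, 78.5, 42.6]
eef_rot: [0.669, 0.743, 0.0, 0.0]
ft_force: [-1.4, -2.1, -4.3]
opening: 13.2
```

```bash
python3 -c "
from h import *
L()"
```

```text
t 19.77 L [-20.42   4.3 ] z 42.64 yaw-th-90 0.0019 F_L [-1.6 -1.9] -4.3 tilt [0.0012 0.0001]
```

move_arm(
  targets=[0,0,0.05,0,0,0,0,0,0,0.05,0,0,0,0,0.06,0,0,0,0,0,0,0.06,0,0,0,0,0,0,0.06,0,0,0,0,0,0,0.06,0,0,0,0,0,0,0,0,0,0,0,0,0],
)

```text
t: 20.65
eef_pos: [518.0, 80.3, 42.4]
eef_rot: [0.669, 0.743, 0.0, 0.001]
ft_force: [-3.2, -5.7, 3.8]
opening: 13.2
```

```bash
python3 -c "
from h import *
L()"
```

```text
t 20.65 L [-20.3    6.06] z 42.38 yaw-th-90 0.002 F_L [-3.7 -5.4] 3.8 tilt [ 0.0012 -0.001 ]
```

move_arm(
  targets=[0,0,-0.05,0,0,0,0,0.05,0,0,0,0,0,0,0.05,0,0,0,0,0,0,0,0,0,0,0,0,0],
)

```text
t: 21.15
eef_pos: [517.7, 81.5, 42.4]
eef_rot: [0.669, 0.743, 0.0, 0.001]
ft_force: [-3.2, -6.1, 1.0]
opening: 13.1
```

```bash
python3 -c "
from h import *
L()"
```

```text
t 21.15 L [-20.43   7.37] z 42.44 yaw-th-90 0.0021 F_L [-3.8 -5.8] 1.0 tilt [ 0.001  -0.0006]
```

move_arm(
  targets=[0.05,0,0,0,0,0,0,0.05,0,0,0,0,0,0,0,0,0,0,0,0,0],
)

```text
t: 21.52
eef_pos: [517.7, 82.2, 42.5]
eef_rot: [0.669, 0.743, -0.0, 0.001]
ft_force: [-2.6, -6.7, 0.8]
opening: 13.4
```

```bash
python3 -c "
from h import *
L()"
```

```text
t 21.52 L [-20.44   7.99] z 42.47 yaw-th-90 0.0022 F_L [-3.3 -6.4] 0.8 tilt [ 0.001  -0.0012]
```

move_arm(
  targets=[0.05,0,0,0,0,0,0,0.05,0,0,0,0,0,0,0.05,0,0,0,0,0,0,0,0,0,0,0,0,0],
)

```text
t: 22.02
eef_pos: [517.5, 83.3, 42.5]
eef_rot: [0.669, 0.743, -0.0, 0.001]
ft_force: [-3.5, -8.0, 1.6]
opening: 13.2
```

Run:
```python
from h import *
L()
d=cams.grab_frame("wrist"); save(d,"w4.png",crop=(150,60,350,240),s=4); p,u,v=pts(d); rgb=d["pixels"][v,u].astype(int)
th=0.102; R=np.array([[np.cos(th),-np.sin(th)],[np.sin(th),np.cos(th)]]); l=(p[:,:2]-[538.8,76.3])@R
b=(np.abs(p[:,2]-36)<6)&(l[:,1]>0)&(l[:,1]<60)&(np.abs(l[:,0]+20)<40)&(rgb[:,0]>rgb[:,2]+15)
print("front",[(x0,l[b&(np.abs(l[:,0]-x0)<3),1].max().round(1)) for x0 in(-35,-20,-5)], np.median(p[b,2]))
for y0 in (25,35,45): 
    q=l[b&(np.abs(l[:,1]-y0)<3)]; print("blk",y0,len(q),np.percentile(q[:,0],[1,99]).round(1) if len(q) else '')
```

```text
t 22.02 L [-20.45   9.13] z 42.52 yaw-th-90 0.0022 F_L [-4.3 -7.6] 1.6 tilt [ 0.001  -0.0018]
front [(-35, np.float64(53.2)), (-20, np.float64(53.2)), (-5, np.float64(53.1))] 35.32340282588011
blk 25 602 [-45.2   3.9]
blk 35 921 [-45.1   3.6]
blk 45 1010 [-45.    3.5]
```

View pics/w4.png

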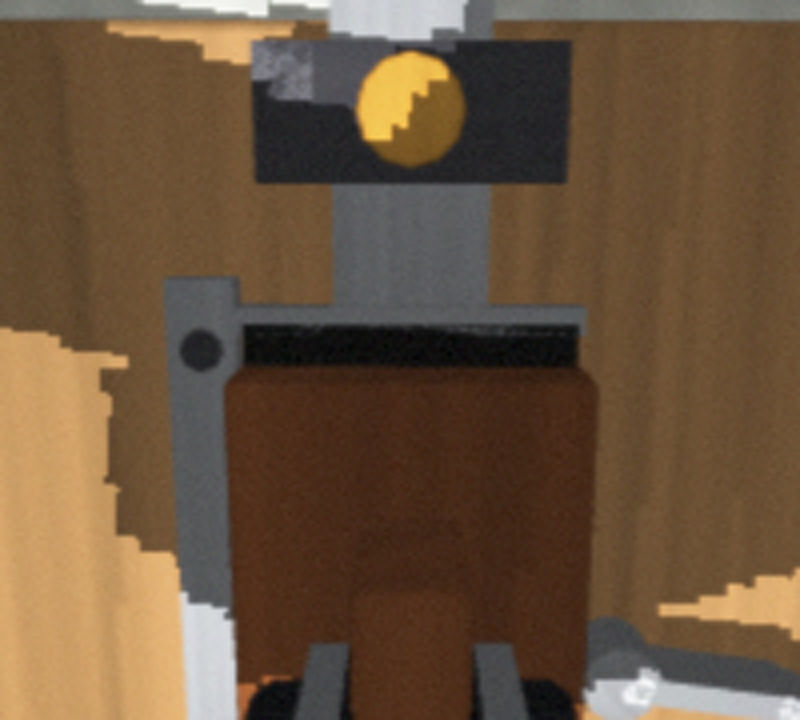

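move_arm(
  targets=[0.03,-0.05,0,0,0,0,0,0,-0.05,0,0,0,0,0,0,-0.05,0,0,0,0,0,0,0,0,0,0,0,0],
)

```text
t: 22.58
eef_pos: [517.4, 83.4, 42.7]
eef_rot: [0.669, 0.743, 0.001, 0.002]
ft_force: [2.8, -7.7, -3.8]
opening: 13.4
```

```bash
python3 -c "
from h import *
L()"
```

```text
t 22.57 L [-20.55   9.27] z 42.65 yaw-th-90 0.0021 F_L [ 2. -8.] -3.8 tilt [ 0.0043 -0.0017]
```

move_arm(
  targets=[0,0.03,0.05,0,0,0,0,0,0,0.03,0,0,0,0,0,0,0,0,0,0,0],
)

```text
t: 22.95
eef_pos: [517.5, 83.4, 42.5]
eef_rot: [0.669, 0.743, 0.0, 0.002]
ft_force: [-1.2, -8.1, 3.5]
opening: 13.2
```

move_arm(
  targets=[0,0,0,0,0,0,0.2,0,0,0,0,0,0,0.3,0,0,0,0,0,0,0.35,0,0,0,0,0,0,0.35],
  squeeze=20,
)

```text
t: 23.45
eef_pos: [515.8, 84.8, 41.2]
eef_rot: [0.669, 0.743, 0.0, -0.0]
ft_force: [-0.3, 0.3, -0.4]
opening: 29.8
```

```bash
python3 -c "
from h import *
L()"
```

```text
t 23.45 L [-22.06  10.78] z 41.2 yaw-th-90 0.0022 F_L [-0.2  0.3] -0.4 tilt [0.0002 0.0002]
```

move_arm(
  targets=[0,0,-0.5,0,0,0,0.35,0,0,-1,0,0,0,0.35,0,0,-2,0,0,0,0.35,0,0,-3,0,0,0,0.35,0,0,-4,0,0,0,0.35,0,0,-4,0,0,0,0.35,-2,0,0,0,0,0,0.35,-3,0,0,0,0,0,0.35,-3,0,0,0,0,0,0.35,0,0,0,0,0,0,0.35,0,0,0,0,0,0,0.35],
)

```text
t: 24.82
eef_pos: [524.0, 5.3, 186.6]
eef_rot: [0.67, 0.743, 0.0, 0.0]
ft_force: [-0.1, 0.2, -0.0]
opening: 29.9
```

Run:
```python
from h import *
L()
d=cams.grab_frame("wrist"); save(d,"w5.png",s=1.5); p,u,v=pts(d); rgb=d["pixels"][v,u].astype(int)
th=0.102; R=np.array([[np.cos(th),-np.sin(th)],[np.sin(th),np.cos(th)]]); l=(p[:,:2]-[538.8,76.3])@R
b=(np.abs(p[:,2]-36)<4)&(np.abs(l[:,1]-8)<60)&(np.abs(l[:,0]+20)<30)&(rgb[:,0]>rgb[:,2]+25)
print("base top",np.median(p[b,2]),rect(np.c_[l[b],p[b,2]]),"front",np.percentile(l[b,1],99.8))
h=p[b]; A=np.c_[l[b],np.ones(b.sum())]; print("plane tilt",np.linalg.lstsq(A,p[b,2],rcond=None)[0].round(4))
for y0 in (-25,0,25,45): 
    q=l[b&(np.abs(l[:,1]-y0)<3)]; print("blk",y0,np.percentile(q[:,0],[1,99]).round(1))
sl=(np.abs(p[:,2]-15.5)<3)&(np.abs(l[:,0])<110)&(np.abs(l[:,1])<115); print("slab z",np.median(p[sl,2]))
lip=(p[:,2]>18.5)&(p[:,2]<25)&(np.abs(l[:,0]+50)<15)
for y0 in (-60,-40,-20,20,40): q=l[lip&(np.abs(l[:,1]-y0)<5)]; print("lip",y0,len(q),np.percentile(q[:,0],[2,50]).round(1) if len(q) else '')
ns=(p[:,2]>29)&(p[:,2]<38)&(l[:,0]>4)&(l[:,0]<25)&(np.abs(l[:,1]-8)<8)&(rgb[:,0]<rgb[:,2]+20); print("nose",np.median(l[ns],0),ns.sum())
```

```text
t 24.82 L [-21.93 -69.16] z 186.65 yaw-th-90 0.0015 F_L [-0.1  0.2] -0.0 tilt [0.0004 0.0004]
base top 35.45168445723774 (array([-20.7,   8.4]), array([49.9, 89.8]), 1.573) front 53.018413194322434
plane tilt [ 4.0000e-04 -4.6000e-03  3.5509e+01]
blk -25 [-45.    3.7]
blk 0 [-45.3   3.2]
blk 25 [-45.    3.5]
blk 45 [-45.5   3.8]
slab z 15.250869272206245
lip -60 88 [-55.7 -51. ]
lip -40 78 [-55.1 -50.8]
lip -20 89 [-55.6 -51.3]
lip 20 93 [-55.5 -51.3]
lip 40 90 [-55.7 -51.7]
nose [11.20262976  6.950736  ] 153
```

View pics/w5.png

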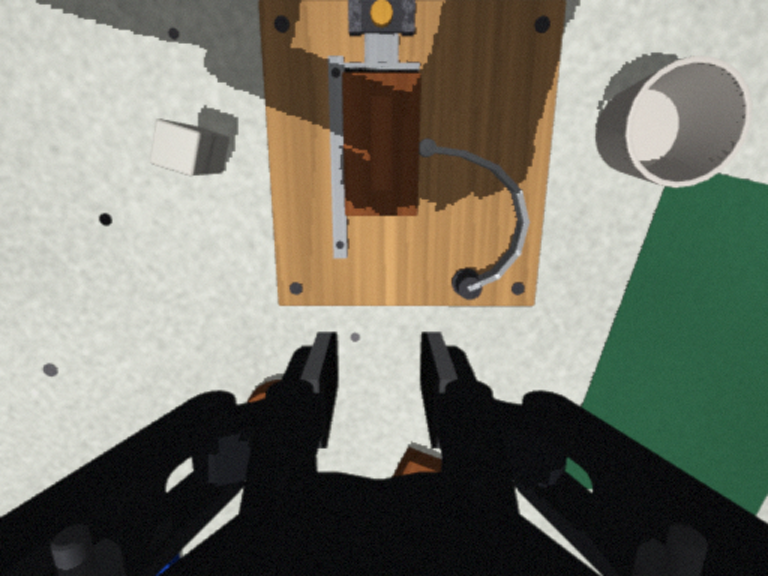

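```bash
python3 -c "
from h import *
print(env.job_done())"
```

```text
the job is handed in; nothing more can be done
None
```

The oblong wooden block is loaded in the holder and released, and the job is handed in; no verdict was reported. It took about 25 s of the 48 s allowed.

I gripped the block by its rib and carried it over the lip, pushing the arm back with it. Then I lowered it behind the lip, felt for the end stop, leaned it on the lip and let go.

What the last checks showed:

| Check | Result |
|---|---|
| Flat on the slab | Base top 20.2 mm above the slab |
| Squareness | About 0.002 rad from the holder direction |
| Lip | Long side within about 0.5 mm of the lip's inner face, and firm contact was felt before release |
| End stop | Block end about 1.8 mm past where the rubber face first stood, so it should be bearing on it |
| Arm | Nose sits against the block, at about the position expected with a block home |
| Robot | Hand lifted clear, forces near zero |

- **Stop force not measured directly:** the wrist read about 8 N along the lip at the end of the push. That includes sliding friction; I estimate the stop itself took about 4 N.
- **Holder position corrected:** the first far-camera estimate was about 4.5 mm out in y, because it took in the stop bracket. I used the wrist camera's measurements instead.
- **Sag while pushing:** the block sank about 1.5 mm as it pushed the arm, to roughly 1 mm above the lip. I raised it again before going on.
- **Other objects:** I didn't measure their positions again at the end. The robot's path stayed clear of them and no contact was felt.

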